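# Build a level support for a rail from unequal offcuts

## Task

Set up a level rest for the long rail: stand the tall block centred on the round cork pad, set the low block centred on the square cork pad, and put the thin plywood packer centred on the low block so that both piles are equally high. Then lay the rail across the two piles so that it runs over the middle of both and its ends stick out beyond them. Leave the small offcut that lies between them where it is.

Things in the scene. Friction and masses are not known exactly. Their poses are not given: they have to be found in the camera images.
- tall_block_mid (a point): tall block: planed wooden offcut, 60 x 90 mm and 60 mm high (the tallest of the wooden blocks, only a little longer than wide), loose, 0.12 to 0.24 kg; origin at its centre, half-way up; its y runs along its length, z up
- low_block_mid (a point): low block: planed wooden offcut, 55 x 120 mm and 45 mm high (longer and lower than the tall block), loose, 0.11 to 0.22 kg; origin at its centre, half-way up; its y runs along its length, z up
- packer_mid (a point): packer: thin flat plywood plate, 50 x 90 mm and 15 mm thick, lying flat, loose, light; origin at its centre, half-way up; its y runs along its length, z up
- rail_mid (a point): long rail: planed wooden strip 45 x 340 mm and 22 mm thick, lying flat at the robot's right, about pointing away from the robot, loose, 0.12 to 0.25 kg; origin at its centre, half-way up; its y runs along its length, z up
- pad_round_top (a point): round cork bench pad, 90 mm across, 6 mm thick, fixed to the bench; the point is the centre of its top face
- pad_square_top (a point): square cork bench pad, 90 x 90 mm, 6 mm thick, fixed to the bench; the point is the centre of its top face
- small_offcut_mid (a point): small wooden offcut, 50 x 70 mm and 40 mm high, smaller than both task blocks, lying on the robot's side of the gap between the pads; loose, not used in this job; point at its centre, half-way up

How it is judged (in metres and radians):
At the end, for the whole second after the job is handed in: Tall block on round pad, low block on square pad, packer on low block, each upright and centred within 15 mm; rail resting on tall block and packer, level within 0.03 rad, centre line within 15 mm of both their middles, which lie within 155 mm of its centre along it; all at rest (horizontal distance between tall_block_mid and pad_round_top below 0.015 m and horizontal distance between low_block_mid and pad_square_top below 0.015 m and horizontal distance between packer_mid and low_block_mid below 0.015 m and contact force between tall_block and pad_round above 0.1 N and contact force between low_block and pad_square above 0.1 N and contact force between packer and low_block above 0.1 N and contact force between rail and tall_block above 0.1 N and contact force between rail and packer above 0.1 N and angle between each of tall_block_mid, low_block_mid, packer_mid's own z axis and vertical below 0.04 rad and angle between rail_mid's own z axis and vertical below 0.03 rad and x of tall_block_mid in the frame of rail_mid between -0.015 and 0.015 m and y of tall_block_mid in the frame of rail_mid between -0.155 and 0.155 m and x of packer_mid in the frame of rail_mid between -0.015 and 0.015 m and y of packer_mid in the frame of rail_mid between -0.155 and 0.155 m and linear speed of each of tall_block, low_block, packer, rail below 0.01 m/s and angular speed of each of tall_block, low_block, packer, rail below 0.05 rad/s); the robot touches nothing.
It fails at once if the small offcut is shifted by more than 30 mm (distance of small_offcut_mid from where it was at the start of the episode above 0.03 m).
It also fails if it takes over 115 s, if anything falls off the work surface, if the arm or the gripper's body presses on something with over 40 N, if the wrist force passes 120 N, or if a joint passes its speed limit or range.

## Robot

A 7-joint arm with a two-finger parallel gripper is mounted at the origin on the work surface; the furniture and walls round the work are solid. World frame = base frame: x ahead of the robot, y to its left, z up, the work surface at z = 0. Lengths are in mm, angles in rad, forces in N, time in s.
With the tool pointing down it reaches from about 350 to 900 mm from the base axis. Payload 19.9 kg.
Tool frame: the origin (TCP) lies on the centre line of the jaws, within the pads' length; the fingertips stand 17 mm ahead of it and the grasp point (between the pads) lies 2 mm behind it (robot.tip_reach is the distance from the TCP to the fingertips, in mm); z points along the fingers, y is the line along which they close (so a half turn about z gives the same grasp; the last joint's range is limited). The gripper opens to 94 mm and grips with 3 to 60 N. Pads are 16 mm wide; open, the fingers measure 119 mm over their backs; the gripper's body (75 mm by 177 mm) begins 78 mm behind the grasp point.
Start: joints at [1.115, 0.417, -0.01, 1.614, 0.005, 1.111, -0.053], TCP at [251.3, -572.232, 222.425] pointing down, gripper open.
Joint ranges: [-2.81, 2.81], [-0.39, 2.02], [-1.27, 1.25], [0.06, 2.57], [-1.19, 4.33], [0.19, 2], [-2.82, 2.82]. Speed limits (rad/s): [1.89, 1.89, 2.39, 2.39, 3.01, 3.01, 3.01].

## Interface

Orientations are given as a 3x3 rotation matrix whose columns are the frame's x, y, z axes.
In Python, from rig import robot gives the robot as it stands.
- The arm moves only by the tool play_rows, never from a script. Its arguments are lists of equal length, an entry for each row: "xyz": the shift along the tool's x, y, z normalised to -1 to 1, where 1 is 1 m, a list of three; "delta_rot": the turn, a rotation vector about the tool's x, y, z normalised to -1 to 1, where 1 is pi rad, a list of three. A call has exactly 5 rows; each row is the pose to reach, as a shift and turn from the pose commanded when the call began, along the tool's axes at that moment, turning the shorter way round; what a row does not reach only later rows make up. A row lasts 1/8 s, in which the tool goes at most 62.5 mm and 10.7 degrees, less where a joint would pass 70% of its speed; a pose out of reach is approached as far as the arm can. A call with a number of a shift or a turn outside -1 to 1 is refused whole. A call with a gripper value outside its range is refused whole. "fingers" is the closure in counts, from 0 (fully open) to 255 (shut), set as the call begins (left out, the last holds). The fingers move at their own pace and stop on an object; the grip force is fixed at half the most. Time passes only in rows, so rows that repeat a pose let the fingers close, or fill a call up. It gives the time, the measured TCP pose, the force, the opening and the grip force at its end, in the units of the state.
- robot.read_state(): the state, without advancing time (a new reading comes with each control period).
- robot.get_image(name): name is "scene" or "top"; returns the picture (384x512x3 uint8, red, green, blue); there is no depth.
- robot.calibration(name): a dict with "fov_y" (degrees; the focal length in pixels is half the picture's height over the tangent of half this angle, whatever the lens; pixels are square), "cx", "cy" (the principal point, pixels), "xyz" and "rotation" of the camera in the world. Camera axes: x right, y up, looking along -z (the intrinsics and any distortion apply to the point x, -y, -z); pixel columns grow to the right and rows downward; lengths in mm; the calibration is good to about 2 mm. A picture is of the moment at which its call begins. calibration takes no time and is no camera call.
- robot.finish_job(): hands the job in; it is judged then, once.
The state is a dict: "clock": time; "q": joint angles; "joint_velocities": joint speeds; "tau": joint torques, N m; "position": TCP position; "eef_rot": TCP orientation; "wrist_force": force on the tool from outside, world axes, zero at the start; "ft_torque": the same for the moment, N m; "finger_gap": finger opening in mm; "grasp_force": force on a finger pad.
Only numpy, scipy, OpenCV 4.12 (cv2) and the standard library are available. Lean on these libraries where they do the work, as an engineer would, in place of code of your own. Each camera call takes 0.05 s, during which the arm holds its last target. There are 200 camera calls.

## Working session

There is one attempt and no reset: what is moved stays moved. The work goes in short steps, Python scripts to look and compute and a tool call to move; the robot and the scene stay as the last step left them, time stands still between calls to the robot, and variables do not carry over. Pictures are saved under pics/ and viewed, at most 14 in all, crops included, and the job is handed in when it is done.

Besides the shell and the picture viewer there is one more tool, called as name(argument=value, ...), one argument or row to a line, values as JSON. play_rows: Moves the arm, as the interface text tells. Its arguments: {"type":"object","properties":{"xyz":{"type":"array"},"delta_rot":{"type":"array"},"fingers":{"type":"number"}},"required":["xyz","delta_rot"]}

```bash
ls; mkdir -p pics
python3 - <<'E'
from rig import robot
import cv2
for n in("scene","top"):
    cv2.imwrite(f"pics/{n}0.png",robot.get_image(n)[:,:,::-1]); print(robot.calibration(n))
s=robot.read_state();print(s)
E
```

```text
pics
{'fov_y': 52.13691912070278, 'cx': 262.9636386362531, 'cy': 185.25895703322547, 'xyz': array([1303.17306818, -329.54371916,  903.87311629]), 'rotation': array([[ 0.34896536, -0.63239529,  0.69159191],
       [ 0.93696324,  0.24959867, -0.24454117],
       [-0.01797373,  0.7333326 ,  0.67963243]])}
{'fov_y': 51.53068402172508, 'cx': 246.2956067548074, 'cy': 190.82323450791537, 'xyz': array([ 384.27304374,  -16.53039672, 1228.95655072]), 'rotation': array([[-0.02117652,  0.99869146, -0.04655015],
       [-0.99971195, -0.02167823, -0.01029953],
       [-0.01129518,  0.04631863,  0.99886286]])}
{'clock': 0.1, 'q': array([ 1.11547338,  0.41790118, -0.01031277,  1.61407561,  0.00471326,
        1.1106963 , -0.05300187]), 'joint_velocities': array([-0.00037548, -0.00258297, -0.00037283, -0.00014151, -0.00041165,
        0.00154106,  0.00026869]), 'tau': array([ 1.12224570e-03, -8.52589130e+01,  6.39706124e-01, -4.26696610e+01,
       -4.88804234e-02,  1.63315760e-02,  5.19341233e-05]), 'position': array([ 251.19283136, -571.97042585,  221.91209791]), 'eef_rot': array([[ 9.15581881e-01,  4.02131275e-01, -5.07229379e-04],
       [ 4.02131585e-01, -9.15581416e-01,  9.27301344e-04],
       [-9.15129205e-05, -1.05299326e-03, -9.99999441e-01]]), 'wrist_force': array([-1.17886496,  0.45663045, -0.93581473]), 'ft_torque': array([-0.07987475,  0.02011735,  0.01302547]), 'grasp_force': 0.0, 'finger_gap': 94.35879509784016}
```

View pics/top0.png

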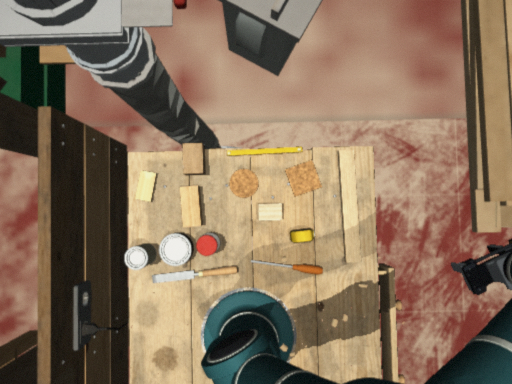

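View pics/scene0.png

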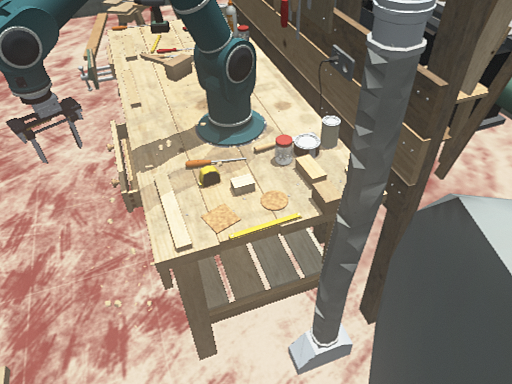

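The top view shows the tall block (192,158), low block (190,205), packer (146,186), round pad (244,182), square pad (302,178), offcut (270,212) and rail (348,205). A vertical pole stands past the table's far left corner.

```bash
cat > h.py <<'E'
from rig import robot
import numpy as np, cv2
def ray(n,uv,z):
    c=robot.calibration(n); f=192/np.tan(np.radians(c['fov_y']/2))
    d=c['rotation']@np.array([(uv[0]-c['cx'])/f,-(uv[1]-c['cy'])/f,-1])
    return c['xyz']+d*(z-c['xyz'][2])/d[2]
def proj(n,p):
    c=robot.calibration(n); f=192/np.tan(np.radians(c['fov_y']/2))
    q=c['rotation'].T@(np.array(p,float)-c['xyz']); return c['cx']+f*q[0]/-q[2], c['cy']-f*q[1]/-q[2]
E
python3 - <<'E'
from h import *
im=cv2.imread('pics/top0.png')[135:275,125:385]
cv2.imwrite('pics/topc.png',cv2.resize(im,None,fx=3,fy=3,interpolation=cv2.INTER_CUBIC))
im=cv2.imread('pics/scene0.png')[120:260,140:360]
cv2.imwrite('pics/scenec.png',cv2.resize(im,None,fx=3.6,fy=3.6,interpolation=cv2.INTER_CUBIC))
E
```

```text
(no output)
```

View pics/topc.png

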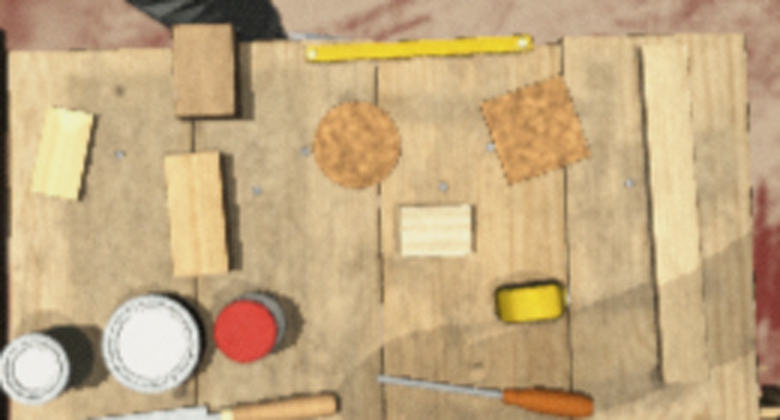

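View pics/scenec.png

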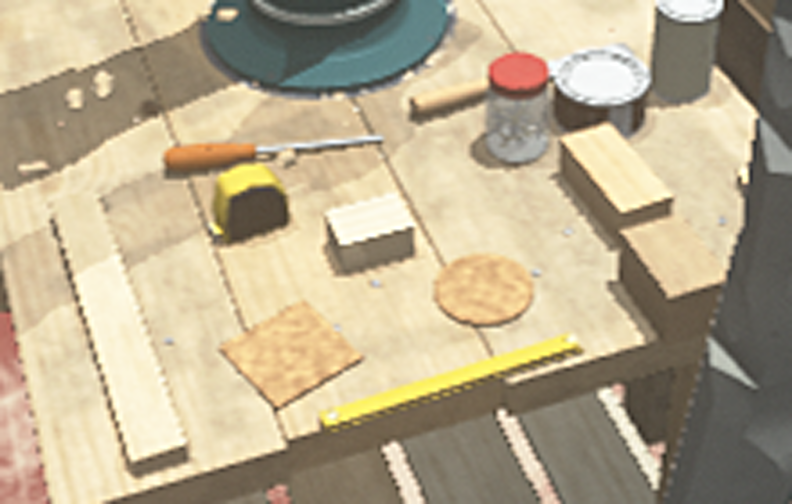

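The crops show all the corners clearly: the tall block at U 174–235, V 25–116, the low block tilted slightly, and the square pad turned about 18°. I'll convert the picked corners to positions and check the sizes.

Run:
```python
from h import *
C={'tall':([(174,25),(234,25),(235,116),(175,117)],60),'low':([(165,154),(219,152),(229,272),(175,276)],45),
'packer':([(48,107),(95,113),(80,200),(33,191)],15),'rail':([(641,45),(691,41),(706,380),(660,383)],22),
'sq':([(482,103),(560,77),(590,157),(512,184)],6),'off':([(400,206),(470,206),(471,256),(401,256)],40),'round':([(313,144),(357,100),(401,144),(357,188)],6)}
for k,(c,z) in C.items():
    P=np.array([ray('top',((u+.5)/3-.5+125,(v+.5)/3-.5+135),z) for u,v in c])[:,:2]
    L=[np.linalg.norm(P[i]-P[i-1]) for i in range(4)]
    d=(P[0]+P[1]-P[2]-P[3]); m=P.mean(0)
    s=proj('scene',[*m,z])
    print(k,m.round(1),'sides',np.round(L),'yaw of long axis',np.degrees(np.arctan2(d[1],d[0])).round(1),'scene crop',round((s[0]-140)*3.6),round((s[1]-120)*3.6))
```

```text
tall [538.7 151.6] sides [91. 59. 90. 59.] yaw of long axis -0.2 scene crop 673 253
low [398.5 163.3] sides [122.  54. 120.  54.] yaw of long axis 3.9 scene crop 614 166
packer [463.7 303.1] sides [87. 49. 90. 49.] yaw of long axis -10.5 scene crop 776 196
rail [ 390.7 -315.1] sides [341.  51. 342.  46.] yaw of long axis 1.0 scene crop 112 311
sq [ 476.8 -180.2] sides [89. 85. 88. 85.] yaw of long axis 18.8 scene crop 289 349
off [376.  -73.1] sides [50. 70. 50. 69.] yaw of long axis -0.2 scene crop 368 216
round [466.6   3.7] sides [64. 64. 64. 64.] yaw of long axis 43.7 scene crop 483 286
```

Run:
```python
from h import *
print('table/wall edge',[ray('top',(127.5,v),0).round() for v in (155,200,260)])
def tri(t,s):
    A=[];b=[]
    for n,uv in(('top',t),('scene',s)):
        o=robot.calibration(n)['xyz'];d=ray(n,uv,0)-o;d/=np.linalg.norm(d);M=np.eye(3)-np.outer(d,d);A.append(M);b.append(M@o)
    return np.linalg.solve(sum(A),sum(b)).round()
tc=lambda u,v:((u+.5)/3-.5+125,(v+.5)/3-.5+135); sc=lambda u,v:((u+.5)/3.6-.5+140,(v+.5)/3.6-.5+120)
print('jar lid',tri(tc(246,330),sc(519,72)),'tin',tri(tc(153,342),sc(602,75)),'tin2',tri(tc(37,367),sc(690,5)))
for k,t,s in (('tall',(204,71),(672,258)),('low',(197,213),(617,170)),('sq',(536,130),(290,352)),('round',(357,144),(484,289))): print(k,tri(tc(*t),sc(*s)))
for z in(0,300,600): print('pole px',z,proj('top',(750,175,z)))
print([ray('scene',p,z).round() for p,z in (((375,100),300),((375,100),500),((345,240),0),((320,355),-850))])
```

```text
table/wall edge [array([561., 364.,   0.]), array([421., 365.,   0.]), array([236., 366.,   0.])]
jar lid [286. 111.  93.] tin [273. 207.  54.] tin2 [257. 308. 102.]
tall [538. 151.  55.]
low [399. 164.  41.]
sq [ 477. -181.    5.]
round [467.   3.   4.]
pole px 0 (np.float64(187.15269385547222), np.float64(93.7595529606852))
pole px 300 (np.float64(167.01259108857573), np.float64(57.20496501578103))
pole px 600 (np.float64(128.2235397882836), np.float64(-13.197743623149222))
[array([465., 321., 300.]), array([743., 106., 500.]), array([693., 137.,  -0.]), array([ 658.,  149., -850.])]
```

play_rows(
  xyz=[
    [0.04, -0.032, 0],
    [0.08, -0.064, 0],
    [0.12, -0.097, 0],
    [0.16, -0.13, 0],
    [0.202, -0.162, 0],
  ],
  delta_rot=[
    [0, 0, 0.0263],
    [0, 0, 0.0527],
    [0, 0, 0.079],
    [0, 0, 0.1054],
    [0, 0, 0.1317],
  ],
  fingers=0,
)

```text
clock: 0.72
position: [371.5, -341.1, 222.3]
eef_rot: [[1.0, -0.003, -0.0], [-0.003, -1.0, 0.0], [-0.0, -0.0, -1.0]]
wrist_force: [1.1, 0.3, 0.9]
finger_gap: 94.0
grasp_force: 0.0
```

The wall face is at y≈364, so the gripper's body won't fit squarely over the packer. I'll drag the packer inwards first when I get to it. Tall block first.

play_rows(
  xyz=[
    [0.017, -0.05, 0],
    [0.034, -0.1, 0],
    [0.051, -0.15, 0],
    [0.068, -0.2, 0],
    [0.084, -0.249, 0],
  ],
  delta_rot=[
    [0, 0, 0],
    [0, 0, 0],
    [0, 0, 0],
    [0, 0, 0],
    [0, 0, 0],
  ],
)

```text
clock: 1.35
position: [455.3, -92.0, 222.4]
eef_rot: [[1.0, 0.0, -0.0], [0.0, -1.0, 0.0], [-0.0, -0.0, -1.0]]
wrist_force: [0.8, -0.1, -0.6]
finger_gap: 94.4
grasp_force: 0.0
```

play_rows(
  xyz=[
    [0.017, -0.05, 0],
    [0.034, -0.1, 0],
    [0.051, -0.15, 0],
    [0.068, -0.2, 0],
    [0.083, -0.243, 0],
  ],
  delta_rot=[
    [0, 0, 0],
    [0, 0, 0],
    [0, 0, 0],
    [0, 0, 0],
    [0, 0, 0],
  ],
)

```text
clock: 1.98
position: [538.3, 151.2, 222.2]
eef_rot: [[1.0, 0.0, -0.0], [0.001, -1.0, 0.0], [-0.0, -0.0, -1.0]]
wrist_force: [-0.7, -0.7, 0.2]
finger_gap: 93.9
grasp_force: 0.0
```

play_rows(
  xyz=[
    [0, 0, 0.04],
    [0, 0, 0.08],
    [0, 0, 0.11],
    [0, 0, 0.125],
    [0, 0, 0.125],
  ],
  delta_rot=[
    [0, 0, 0],
    [0, 0, 0],
    [0, 0, 0],
    [0, 0, 0],
    [0, 0, 0],
  ],
)

```text
clock: 2.6
position: [537.8, 149.3, 97.0]
eef_rot: [[1.0, 0.0, -0.001], [0.0, -1.0, -0.0], [-0.001, 0.0, -1.0]]
wrist_force: [-0.3, 0.4, 0.7]
finger_gap: 94.0
grasp_force: 0.0
```

Run:
```python
from h import *
a=robot.get_image('top')[135:255,125:325,::-1];b=robot.get_image('scene')[130:260,220:380,::-1]
cv2.imwrite('pics/c1.png',np.vstack([cv2.resize(x,(480,290),interpolation=2) for x in(a,b)]))
```

```text
(no output)
```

View pics/c1.png

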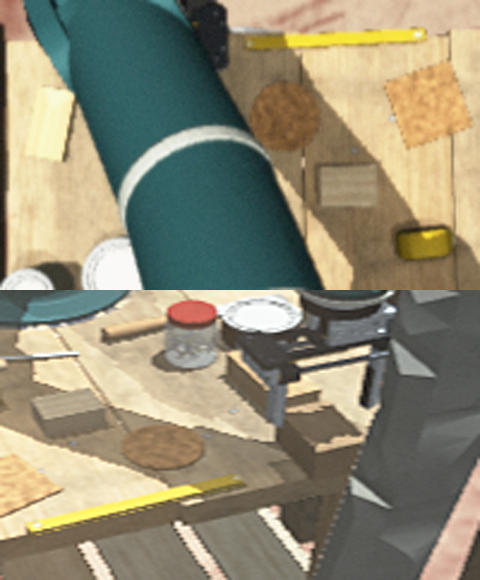

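The fingers straddle the tall block in the scene view, with the left finger at about (278,400) and the right at (372,380). Descending and gripping.

play_rows(
  xyz=[
    [0, 0, 0.02],
    [0, 0, 0.04],
    [0, 0, 0.055],
    [0, 0, 0.062],
    [0, 0, 0.062],
  ],
  delta_rot=[
    [0, 0, 0],
    [0, 0, 0],
    [0, 0, 0],
    [0, 0, 0],
    [0, 0, 0],
  ],
)

```text
clock: 3.32
position: [538.2, 149.4, 35.6]
eef_rot: [[1.0, 0.0, -0.0], [0.0, -1.0, 0.0], [-0.0, -0.0, -1.0]]
wrist_force: [-0.1, 1.1, 0.3]
finger_gap: 94.2
grasp_force: 0.0
```

play_rows(
  xyz=[
    [0, 0, 0],
    [0, 0, 0],
    [0, 0, 0],
    [0, 0, 0],
    [0, 0, 0],
  ],
  delta_rot=[
    [0, 0, 0],
    [0, 0, 0],
    [0, 0, 0],
    [0, 0, 0],
    [0, 0, 0],
  ],
  fingers=255,
)

```text
clock: 3.95
position: [538.2, 149.5, 35.7]
eef_rot: [[1.0, 0.0, 0.0], [0.0, -1.0, 0.0], [0.0, -0.0, -1.0]]
wrist_force: [-0.6, 1.2, 4.5]
finger_gap: 59.9
grasp_force: 30.0
```

play_rows(
  xyz=[
    [0, 0, 0],
    [0, 0, 0],
    [0, 0, -0.01],
    [0, 0, -0.03],
    [0, 0, -0.06],
  ],
  delta_rot=[
    [0, 0, 0],
    [0, 0, 0],
    [0, 0, 0],
    [0, 0, 0],
    [0, 0, 0],
  ],
)

```text
clock: 4.58
position: [537.8, 149.3, 96.8]
eef_rot: [[1.0, 0.0, -0.001], [0.0, -1.0, -0.0], [-0.001, 0.0, -1.0]]
wrist_force: [-0.2, 0.3, -0.6]
finger_gap: 59.7
grasp_force: 30.0
```

Run:
```python
from h import *
s=robot.read_state();print(s['position'],s['finger_gap'],s['grasp_force'],s['wrist_force'])
```

```text
[537.76116265 149.26312283  96.76619723] 59.68522645183295 29.99587118625641 [-0.1979515   0.29025765 -0.56671101]
```

play_rows(
  xyz=[
    [-0.01, 0.02, 0],
    [-0.03, 0.06, 0],
    [-0.05, 0.105, 0],
    [-0.066, 0.136, 0],
    [-0.0715, 0.146, 0],
  ],
  delta_rot=[
    [0, 0, 0],
    [0, 0, 0],
    [0, 0, 0],
    [0, 0, 0],
    [0, 0, 0],
  ],
)

```text
clock: 5.2
position: [465.1, 0.8, 95.5]
eef_rot: [[1.0, -0.003, -0.001], [-0.003, -1.0, -0.001], [-0.001, 0.001, -1.0]]
wrist_force: [0.3, 0.8, -0.7]
finger_gap: 59.8
grasp_force: 30.0
```

play_rows(
  xyz=[
    [0, 0, 0],
    [0, 0, 0.015],
    [0, 0, 0.03],
    [0, 0, 0.04],
    [0, 0, 0.045],
  ],
  delta_rot=[
    [0, 0, 0],
    [0, 0, 0],
    [0, 0, 0],
    [0, 0, 0],
    [0, 0, 0],
  ],
)

```text
clock: 5.82
position: [466.2, 3.7, 49.4]
eef_rot: [[1.0, 0.001, -0.001], [0.001, -1.0, 0.0], [-0.001, -0.0, -1.0]]
wrist_force: [0.4, 0.2, -1.0]
finger_gap: 60.0
grasp_force: 30.0
```

Run:
```python
from h import *
s=robot.read_state();print(s['position'],s['finger_gap'],s['grasp_force'],s['wrist_force'])
a=robot.get_image('top')[135:255,185:385,::-1];b=robot.get_image('scene')[130:260,180:340,::-1]
cv2.imwrite('pics/c2.png',np.vstack([cv2.resize(x,(480,290),interpolation=2) for x in(a,b)]))
```

```text
[466.23530437   3.69384731  49.39909523] 60.00533044094762 29.995873868465424 [ 0.38186804  0.21560616 -1.02329741]
```

View pics/c2.png

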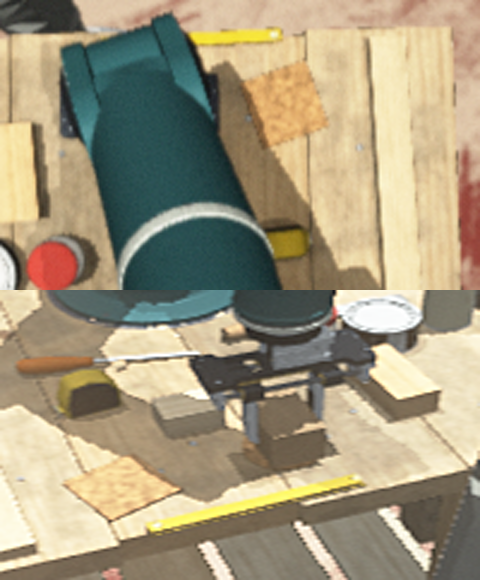

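The block hangs over the round pad, and the cork shows evenly around its base near (285,455) in the scene view. Set it down, release, and go to the low block.

play_rows(
  xyz=[
    [0, 0, 0.003],
    [0, 0, 0.005],
    [0, 0, 0.007],
    [0, 0, 0.0075],
    [0, 0, 0.0075],
  ],
  delta_rot=[
    [0, 0, 0],
    [0, 0, 0],
    [0, 0, 0],
    [0, 0, 0],
    [0, 0, 0],
  ],
)

```text
clock: 6.55
position: [466.6, 3.3, 43.0]
eef_rot: [[1.0, 0.0, -0.0], [0.0, -1.0, 0.0], [-0.0, -0.0, -1.0]]
wrist_force: [0.5, 0.4, -1.0]
finger_gap: 59.8
grasp_force: 30.0
```

play_rows(
  xyz=[
    [0, 0, 0],
    [0, 0, 0],
    [0, 0, 0],
    [0, 0, 0],
    [0, 0, 0],
  ],
  delta_rot=[
    [0, 0, 0],
    [0, 0, 0],
    [0, 0, 0],
    [0, 0, 0],
    [0, 0, 0],
  ],
  fingers=0,
)

```text
clock: 7.18
position: [466.6, 3.4, 42.9]
eef_rot: [[1.0, 0.0, -0.0], [0.0, -1.0, 0.0], [-0.0, -0.0, -1.0]]
wrist_force: [-0.7, -0.2, 0.8]
finger_gap: 93.8
grasp_force: 0.0
```

play_rows(
  xyz=[
    [0, 0, -0.01],
    [0, 0, -0.03],
    [0, 0, -0.06],
    [0, 0, -0.09],
    [0, 0, -0.12],
  ],
  delta_rot=[
    [0, 0, 0],
    [0, 0, 0],
    [0, 0, 0],
    [0, 0, 0],
    [0, 0, 0],
  ],
)

```text
clock: 7.8
position: [466.5, 3.4, 164.6]
eef_rot: [[1.0, 0.0, 0.0], [0.0, -1.0, 0.0], [0.0, -0.0, -1.0]]
wrist_force: [0.5, -1.0, -0.5]
finger_gap: 94.1
grasp_force: 0.0
```

play_rows(
  xyz=[
    [-0.015, -0.035, 0],
    [-0.03, -0.07, 0],
    [-0.045, -0.11, 0],
    [-0.06, -0.145, 0],
    [-0.068, -0.1595, 0],
  ],
  delta_rot=[
    [0, 0, -0.004],
    [0, 0, -0.009],
    [0, 0, -0.014],
    [0, 0, -0.0217],
    [0, 0, -0.0217],
  ],
)

```text
clock: 8.43
position: [397.7, 164.6, 163.7]
eef_rot: [[0.997, 0.071, 0.001], [0.071, -0.997, 0.0], [0.001, -0.0, -1.0]]
wrist_force: [-0.3, -0.6, -0.2]
finger_gap: 93.8
grasp_force: 0.0
```

play_rows(
  xyz=[
    [0, 0, 0.02],
    [0, 0, 0.05],
    [0, 0, 0.08],
    [0, 0, 0.09],
    [0, 0, 0.09],
  ],
  delta_rot=[
    [0, 0, 0],
    [0, 0, 0],
    [0, 0, 0],
    [0, 0, 0],
    [0, 0, 0],
  ],
)

```text
clock: 9.05
position: [398.5, 162.9, 73.3]
eef_rot: [[0.998, 0.068, -0.0], [0.068, -0.998, -0.0], [-0.0, 0.0, -1.0]]
wrist_force: [-0.2, 1.3, -0.3]
finger_gap: 94.1
grasp_force: 0.0
```

Run:
```python
from h import *
a=robot.get_image('top')[135:255,125:325,::-1];b=robot.get_image('scene')[130:260,220:380,::-1]
cv2.imwrite('pics/c3.png',np.vstack([cv2.resize(x,(600,300),interpolation=2) for x in(a,b)]))
```

```text
(no output)
```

View pics/c3.png

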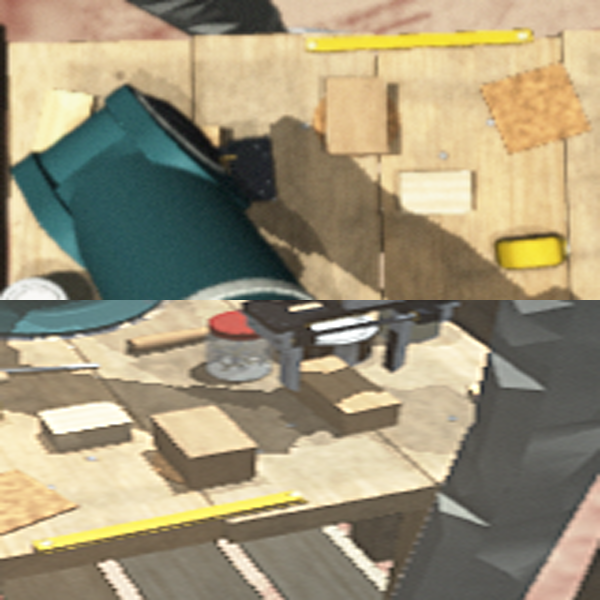

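The tall block sits centred on the round pad, top view about (358,115). The fingers straddle the low block near (340,370) in the scene view. Grip it.

play_rows(
  xyz=[
    [0, 0, 0.015],
    [0, 0, 0.03],
    [0, 0, 0.043],
    [0, 0, 0.043],
    [0, 0, 0.043],
  ],
  delta_rot=[
    [0, 0, 0],
    [0, 0, 0],
    [0, 0, 0],
    [0, 0, 0],
    [0, 0, 0],
  ],
)

```text
clock: 9.78
position: [398.6, 163.0, 30.0]
eef_rot: [[0.998, 0.068, -0.0], [0.068, -0.998, 0.0], [-0.0, -0.0, -1.0]]
wrist_force: [-0.5, 0.7, -0.1]
finger_gap: 94.1
grasp_force: 0.0
```

play_rows(
  xyz=[
    [0, 0, 0],
    [0, 0, 0],
    [0, 0, 0],
    [0, 0, 0],
    [0, 0, 0],
  ],
  delta_rot=[
    [0, 0, 0],
    [0, 0, 0],
    [0, 0, 0],
    [0, 0, 0],
    [0, 0, 0],
  ],
  fingers=255,
)

```text
clock: 10.4
position: [398.7, 162.9, 30.0]
eef_rot: [[0.998, 0.068, 0.0], [0.068, -0.998, 0.0], [0.0, -0.0, -1.0]]
wrist_force: [-0.9, 0.7, 3.2]
finger_gap: 54.7
grasp_force: 30.0
```

play_rows(
  xyz=[
    [0, 0, 0],
    [0, 0, -0.02],
    [0, 0, -0.06],
    [0, 0, -0.1],
    [0, 0, -0.14],
  ],
  delta_rot=[
    [0, 0, 0],
    [0, 0, 0],
    [0, 0, 0],
    [0, 0, 0],
    [0, 0, 0],
  ],
)

```text
clock: 11.02
position: [398.2, 162.6, 171.1]
eef_rot: [[0.998, 0.068, -0.001], [0.068, -0.998, -0.0], [-0.001, 0.0, -1.0]]
wrist_force: [1.4, -0.1, -1.8]
finger_gap: 54.6
grasp_force: 30.0
```

play_rows(
  xyz=[
    [0.002, 0.015, 0],
    [0.008, 0.05, 0],
    [0.015, 0.095, 0],
    [0.022, 0.14, 0],
    [0.0275, 0.1741, 0],
  ],
  delta_rot=[
    [0, 0, 0],
    [0, 0, 0],
    [0, 0, 0],
    [0, 0, 0],
    [0, 0, 0],
  ],
)

```text
clock: 11.65
position: [437.8, -10.9, 169.8]
eef_rot: [[0.998, 0.067, -0.0], [0.067, -0.998, -0.0], [-0.0, 0.0, -1.0]]
wrist_force: [1.1, -0.1, -1.3]
finger_gap: 55.0
grasp_force: 30.0
```

play_rows(
  xyz=[
    [0.007, 0.045, 0],
    [0.014, 0.09, 0],
    [0.021, 0.13, 0],
    [0.025, 0.16, 0],
    [0.0275, 0.1741, 0],
  ],
  delta_rot=[
    [0, 0, 0],
    [0, 0, 0],
    [0, 0, 0],
    [0, 0, 0],
    [0, 0, 0],
  ],
)

```text
clock: 12.28
position: [476.9, -182.1, 169.6]
eef_rot: [[0.998, 0.067, -0.001], [0.067, -0.998, 0.0], [-0.001, -0.0, -1.0]]
wrist_force: [1.0, 1.3, -2.3]
finger_gap: 54.8
grasp_force: 30.0
```

play_rows(
  xyz=[
    [0, 0, 0.01],
    [0, 0, 0.04],
    [0, 0, 0.08],
    [0, 0, 0.11],
    [0, 0, 0.12],
  ],
  delta_rot=[
    [0, 0, 0],
    [0, 0, 0],
    [0, 0, 0],
    [0, 0, 0],
    [0, 0, 0],
  ],
)

```text
clock: 12.9
position: [476.1, -179.0, 48.2]
eef_rot: [[0.998, 0.07, -0.003], [0.07, -0.998, 0.002], [-0.003, -0.002, -1.0]]
wrist_force: [0.7, 0.0, -1.2]
finger_gap: 54.9
grasp_force: 30.0
```

play_rows(
  xyz=[
    [0, 0, 0],
    [0, 0, 0],
    [0, 0, 0.002],
    [0, 0, 0.004],
    [0, 0, 0.006],
  ],
  delta_rot=[
    [0, 0, 0],
    [0, 0, 0],
    [0, 0, 0],
    [0, 0, 0],
    [0, 0, 0],
  ],
)

```text
clock: 13.52
position: [477.2, -180.9, 44.0]
eef_rot: [[0.998, 0.068, 0.0], [0.068, -0.998, -0.0], [0.0, 0.0, -1.0]]
wrist_force: [-1.6, -0.3, -2.1]
finger_gap: 54.9
grasp_force: 30.0
```

play_rows(
  xyz=[
    [0, 0, 0.003],
    [0, 0, 0.005],
    [0, 0, 0.0075],
    [0, 0, 0.0075],
    [0, 0, 0.0075],
  ],
  delta_rot=[
    [0, 0, 0],
    [0, 0, 0],
    [0, 0, 0],
    [0, 0, 0],
    [0, 0, 0],
  ],
)

```text
clock: 14.15
position: [477.2, -180.8, 36.4]
eef_rot: [[0.998, 0.068, -0.0], [0.068, -0.998, 0.0], [-0.0, -0.0, -1.0]]
wrist_force: [0.4, 0.1, -1.7]
finger_gap: 54.7
grasp_force: 30.0
```

play_rows(
  xyz=[
    [0, 0, 0],
    [0, 0, 0],
    [0, 0, 0],
    [0, 0, 0],
    [0, 0, 0],
  ],
  delta_rot=[
    [0, 0, 0],
    [0, 0, 0],
    [0, 0, 0],
    [0, 0, 0],
    [0, 0, 0],
  ],
  fingers=0,
)

```text
clock: 14.78
position: [477.2, -180.8, 36.5]
eef_rot: [[0.998, 0.068, -0.0], [0.068, -0.998, 0.0], [-0.0, -0.0, -1.0]]
wrist_force: [-0.7, 0.7, 0.1]
finger_gap: 94.1
grasp_force: 0.0
```

play_rows(
  xyz=[
    [0, 0, -0.01],
    [0, 0, -0.03],
    [0, 0, -0.06],
    [0, 0, -0.09],
    [0, 0, -0.12],
  ],
  delta_rot=[
    [0, 0, 0],
    [0, 0, 0],
    [0, 0, 0],
    [0, 0, 0],
    [0, 0, 0],
  ],
)

```text
clock: 15.4
position: [477.1, -180.7, 158.1]
eef_rot: [[0.998, 0.068, 0.0], [0.068, -0.998, -0.0], [0.0, 0.0, -1.0]]
wrist_force: [0.9, 0.9, 1.1]
finger_gap: 93.9
grasp_force: 0.0
```

Run:
```python
from h import *
s=robot.read_state();print(s['position'],s['q'])
```

```text
[ 477.13698008 -180.73876841  158.12715978] [ 0.56677524  0.30604477 -0.3113135   1.95084505  0.11794398  0.90156804
 -1.3066553 ]
```

Now swing to the packer with the gripper turned 90° and closed, then press on the packer's top and drag it from the wall.

play_rows(
  xyz=[
    [0.0018, -0.046, 0],
    [0.0035, -0.093, 0],
    [0.0053, -0.139, 0],
    [0.007, -0.186, 0],
    [0.0088, -0.232, 0],
  ],
  delta_rot=[
    [0, 0, -0.048],
    [0, 0, -0.096],
    [0, 0, -0.143],
    [0, 0, -0.191],
    [0, 0, -0.239],
  ],
  fingers=255,
)

```text
clock: 16.02
position: [470.0, 52.7, 157.2]
eef_rot: [[0.679, 0.734, 0.001], [0.734, -0.679, -0.0], [0.0, 0.001, -1.0]]
wrist_force: [1.2, 0.2, 0.4]
finger_gap: 47.6
grasp_force: 0.0
```

play_rows(
  xyz=[
    [0.033, -0.033, 0],
    [0.066, -0.065, 0],
    [0.099, -0.098, 0],
    [0.132, -0.13, 0],
    [0.165, -0.163, 0],
  ],
  delta_rot=[
    [0, 0, -0.048],
    [0, 0, -0.096],
    [0, 0, -0.143],
    [0, 0, -0.191],
    [0, 0, -0.239],
  ],
)

```text
clock: 16.65
position: [463.8, 284.4, 157.2]
eef_rot: [[-0.004, 1.0, 0.001], [1.0, 0.004, -0.0], [-0.0, 0.001, -1.0]]
wrist_force: [0.7, -0.2, -0.2]
finger_gap: 1.1
grasp_force: 0.0
```

play_rows(
  xyz=[
    [0, 0, 0.02],
    [0, 0, 0.06],
    [0, 0, 0.1],
    [0, 0, 0.11],
    [0, 0, 0.11],
  ],
  delta_rot=[
    [0, 0, 0],
    [0, 0, 0],
    [0, 0, 0],
    [0, 0, 0],
    [0, 0, 0],
  ],
)

```text
clock: 17.27
position: [463.8, 282.9, 46.9]
eef_rot: [[0.001, 1.0, -0.0], [1.0, -0.001, -0.0], [-0.0, -0.0, -1.0]]
wrist_force: [-0.2, 0.8, 0.6]
finger_gap: 0.3
grasp_force: 0.0
```

Run:
```python
from h import *
s=robot.read_state();print(s['position'],s['finger_gap'],s['q'],s['eef_rot'][:,0],s['wrist_force'])
b=robot.get_image('scene')[130:260,180:380,::-1];a=robot.get_image('top')[135:255,125:325,::-1]
cv2.imwrite('pics/c4.png',np.vstack([cv2.resize(x,(480,290),interpolation=2) for x in(a,b)]))
```

```text
[463.82943537 282.89322777  46.90968407] 0.3095517411985985 [-0.08436958  0.60488488 -0.66076555  1.92795753  0.51685301  0.78416692
 -1.03741735] [ 1.43012707e-03  9.99998953e-01 -2.19420985e-04] [-0.19169851  0.75612865  0.58699061]
```

View pics/c4.png

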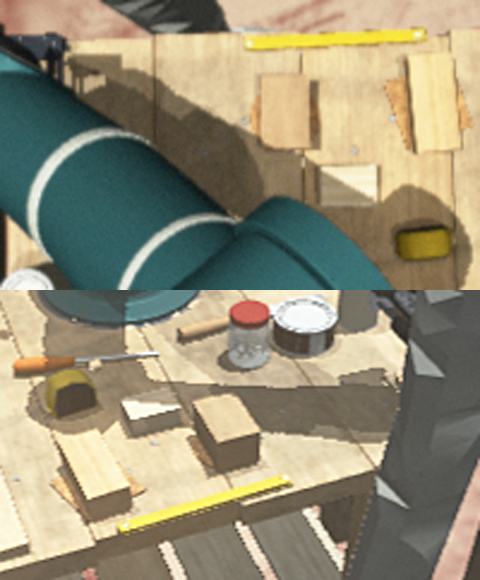

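The low block sits on the square pad at about (435,100) in the top view. The packer is hidden under the arm. I'll feel for its top.

play_rows(
  xyz=[
    [0, 0, 0.006],
    [0, 0, 0.012],
    [0, 0, 0.0145],
    [0, 0, 0.0155],
    [0, 0, 0.016],
  ],
  delta_rot=[
    [0, 0, 0],
    [0, 0, 0],
    [0, 0, 0],
    [0, 0, 0],
    [0, 0, 0],
  ],
)

```text
clock: 18.0
position: [463.8, 283.1, 31.8]
eef_rot: [[0.001, 1.0, 0.001], [1.0, -0.001, -0.001], [-0.001, 0.001, -1.0]]
wrist_force: [-12.4, -10.5, 45.1]
finger_gap: 0.8
grasp_force: 22.4
```

play_rows(
  xyz=[
    [0, 0, -0.0005],
    [0, 0, -0.0005],
    [-0.006, 0, -0.0005],
    [-0.014, 0, -0.0005],
    [-0.022, 0, -0.0005],
  ],
  delta_rot=[
    [0, 0, 0],
    [0, 0, 0],
    [0, 0, 0],
    [0, 0, 0],
    [0, 0, 0],
  ],
)

```text
clock: 18.62
position: [464.7, 263.3, 32.3]
eef_rot: [[-0.0, 1.0, 0.003], [1.0, 0.0, 0.004], [0.004, 0.003, -1.0]]
wrist_force: [-0.5, 9.6, 19.5]
finger_gap: 0.7
grasp_force: 9.9
```

play_rows(
  xyz=[
    [-0.01, 0, 0],
    [-0.02, 0, 0],
    [-0.03, 0, 0],
    [-0.04, 0, 0],
    [-0.045, 0, 0],
  ],
  delta_rot=[
    [0, 0, 0],
    [0, 0, 0],
    [0, 0, 0],
    [0, 0, 0],
    [0, 0, 0],
  ],
)

```text
clock: 19.25
position: [463.7, 215.3, 30.8]
eef_rot: [[0.002, 1.0, -0.0], [1.0, -0.002, -0.0], [-0.0, -0.0, -1.0]]
wrist_force: [0.1, -0.1, 0.4]
finger_gap: 0.5
grasp_force: 0.0
```

play_rows(
  xyz=[
    [0, 0, -0.02],
    [0, 0, -0.05],
    [0, 0, -0.1],
    [0, -0.02, -0.13],
    [-0.05, -0.05, -0.15],
  ],
  delta_rot=[
    [0, 0, 0],
    [0, 0, 0],
    [0, 0, 0],
    [0, 0, 0],
    [0, 0, 0],
  ],
)

```text
clock: 19.88
position: [413.3, 168.9, 183.4]
eef_rot: [[-0.005, 1.0, 0.002], [1.0, 0.005, 0.002], [0.002, 0.002, -1.0]]
wrist_force: [0.6, -1.5, 0.9]
finger_gap: 0.5
grasp_force: 0.0
```

play_rows(
  xyz=[
    [-0.05, 0, 0],
    [-0.1, 0, 0],
    [-0.15, 0, 0],
    [-0.2, 0, 0],
    [-0.25, 0, 0],
  ],
  delta_rot=[
    [0, 0, 0],
    [0, 0, 0],
    [0, 0, 0],
    [0, 0, 0],
    [0, 0, 0],
  ],
  fingers=0,
)

```text
clock: 20.5
position: [413.5, -85.0, 182.3]
eef_rot: [[-0.0, 1.0, 0.001], [1.0, 0.0, -0.001], [-0.001, 0.001, -1.0]]
wrist_force: [1.1, -0.0, -0.3]
finger_gap: 47.0
grasp_force: 0.0
```

Run:
```python
from h import *
s=robot.read_state();print(s['position'])
im=robot.get_image('top')[135:255,125:355,::-1]
cv2.imwrite('pics/c5.png',cv2.resize(im,None,fx=3,fy=3,interpolation=2))
```

```text
[413.53247056 -84.95121622 182.28083962]
```

View pics/c5.png

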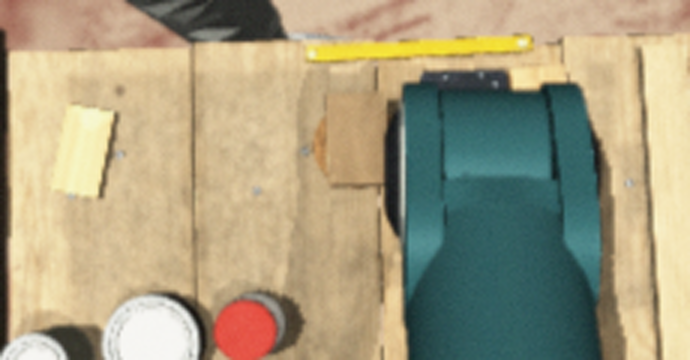

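The packer moved only about 21 mm: its centre went from (64,153) to (85,151) in the crop. I had pressed too near its edge. I'll drag again from its middle.

play_rows(
  xyz=[
    [0.037, 0.005, 0],
    [0.074, 0.01, 0],
    [0.111, 0.015, 0],
    [0.148, 0.02, 0],
    [0.185, 0.025, 0],
  ],
  delta_rot=[
    [0, 0, 0],
    [0, 0, 0],
    [0, 0, 0],
    [0, 0, 0],
    [0, 0, 0],
  ],
  fingers=255,
)

```text
clock: 21.18
position: [438.6, 103.0, 182.2]
eef_rot: [[-0.0, 1.0, 0.001], [1.0, 0.0, 0.0], [0.0, 0.001, -1.0]]
wrist_force: [0.2, -1.3, 0.3]
finger_gap: 7.7
grasp_force: 0.0
```

play_rows(
  xyz=[
    [0.045, 0.005, 0],
    [0.09, 0.01, 0],
    [0.135, 0.015, 0],
    [0.17, 0.02, 0],
    [0.185, 0.024, 0],
  ],
  delta_rot=[
    [0, 0, 0],
    [0, 0, 0],
    [0, 0, 0],
    [0, 0, 0],
    [0, 0, 0],
  ],
)

```text
clock: 21.8
position: [462.2, 288.5, 182.0]
eef_rot: [[-0.002, 1.0, 0.0], [1.0, 0.002, 0.001], [0.001, 0.0, -1.0]]
wrist_force: [-0.3, 0.2, 0.0]
finger_gap: 0.7
grasp_force: 0.0
```

play_rows(
  xyz=[
    [0, 0, 0.04],
    [0, 0, 0.09],
    [0, 0, 0.13],
    [0, 0, 0.146],
    [0, 0, 0.146],
  ],
  delta_rot=[
    [0, 0, 0],
    [0, 0, 0],
    [0, 0, 0],
    [0, 0, 0],
    [0, 0, 0],
  ],
)

```text
clock: 22.42
position: [462.8, 286.0, 35.3]
eef_rot: [[0.001, 1.0, -0.001], [1.0, -0.001, -0.0], [-0.0, -0.001, -1.0]]
wrist_force: [-0.6, 0.8, 0.5]
finger_gap: 0.1
grasp_force: 0.0
```

Run:
```python
from h import *
s=robot.read_state();print(s['position'],s['wrist_force'])
print(np.mean([ray('top',((u+.5)/3-.5+125,(v+.5)/3-.5+135),15) for u,v in ((70,105),(117,111),(101,198),(53,191))],0))
```

```text
[462.80161001 285.99045952  35.30651074] [-0.59955005  0.76382468  0.49178427]
[464.73106886 281.29576028  15.        ]
```

play_rows(
  xyz=[
    [0, 0, 0.0015],
    [0, 0, 0.003],
    [0, 0, 0.0036],
    [0, 0, 0.0038],
    [0, 0, 0.0038],
  ],
  delta_rot=[
    [0, 0, 0],
    [0, 0, 0],
    [0, 0, 0],
    [0, 0, 0],
    [0, 0, 0],
  ],
)

```text
clock: 23.05
position: [463.3, 286.3, 32.3]
eef_rot: [[0.001, 1.0, 0.001], [1.0, -0.001, 0.0], [0.0, 0.001, -1.0]]
wrist_force: [-3.9, -3.8, 15.8]
finger_gap: 0.7
grasp_force: 7.6
```

play_rows(
  xyz=[
    [-0.002, 0, 0],
    [-0.007, 0, 0],
    [-0.012, 0, 0],
    [-0.018, 0, 0],
    [-0.024, 0, 0],
  ],
  delta_rot=[
    [0, 0, 0],
    [0, 0, 0],
    [0, 0, 0],
    [0, 0, 0],
    [0, 0, 0],
  ],
)

```text
clock: 23.68
position: [463.5, 263.3, 32.3]
eef_rot: [[0.0, 1.0, 0.002], [1.0, -0.0, 0.002], [0.002, 0.002, -1.0]]
wrist_force: [0.6, 3.5, 7.6]
finger_gap: 0.2
grasp_force: 4.0
```

play_rows(
  xyz=[
    [-0.006, 0, 0],
    [-0.012, 0, 0],
    [-0.018, 0, 0],
    [-0.024, 0, 0],
    [-0.03, 0, 0],
  ],
  delta_rot=[
    [0, 0, 0],
    [0, 0, 0],
    [0, 0, 0],
    [0, 0, 0],
    [0, 0, 0],
  ],
)

```text
clock: 24.3
position: [463.5, 233.3, 32.3]
eef_rot: [[0.0, 1.0, 0.002], [1.0, -0.0, 0.002], [0.002, 0.002, -1.0]]
wrist_force: [-0.2, 4.1, 8.9]
finger_gap: 0.6
grasp_force: 4.3
```

play_rows(
  xyz=[
    [0, 0, -0.02],
    [0, 0, -0.05],
    [0, 0, -0.09],
    [-0.03, 0, -0.11],
    [-0.07, 0, -0.12],
  ],
  delta_rot=[
    [0, 0, 0],
    [0, 0, 0],
    [0, 0, 0],
    [0, 0, 0],
    [0, 0, 0],
  ],
)

```text
clock: 24.92
position: [462.8, 162.3, 153.5]
eef_rot: [[-0.001, 1.0, 0.002], [1.0, 0.001, 0.0], [0.0, 0.002, -1.0]]
wrist_force: [0.5, -0.4, 0.3]
finger_gap: 0.4
grasp_force: 0.0
```

play_rows(
  xyz=[
    [-0.05, 0, 0],
    [-0.1, 0, 0],
    [-0.13, 0, 0],
    [-0.14, 0, 0],
    [-0.14, 0, 0],
  ],
  delta_rot=[
    [0, 0, 0],
    [0, 0, 0],
    [0, 0, 0],
    [0, 0, 0],
    [0, 0, 0],
  ],
  fingers=0,
)

```text
clock: 25.55
position: [462.6, 22.4, 151.8]
eef_rot: [[0.001, 1.0, 0.0], [1.0, -0.001, 0.0], [0.0, 0.0, -1.0]]
wrist_force: [-0.3, 1.2, -0.9]
finger_gap: 47.2
grasp_force: 0.0
```

Run:
```python
from h import *
s=robot.read_state();print(s['position'])
im=robot.get_image('top')[135:255,125:355,::-1]
cv2.imwrite('pics/c6.png',cv2.resize(im,None,fx=3,fy=3,interpolation=2))
```

```text
[462.64737121  22.41628542 151.76396412]
```

View pics/c6.png

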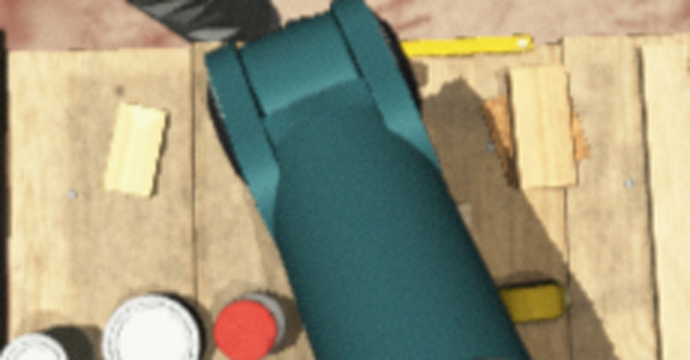

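Packer corners are now (122,103), (169,109), (153,197), (105,190). The low block's top runs (508,68)–(577,186).

Run:
```python
from h import *
for c,z in (([(122,103),(169,109),(153,197),(105,190)],15),([(508,68),(566,65),(577,186),(519,189)],51)):
    P=np.array([ray('top',((u+.5)/3-.5+125,(v+.5)/3-.5+135),z) for u,v in c])[:,:2]
    d=(P[0]+P[1]-P[2]-P[3]); print(P.mean(0),np.degrees(np.arctan2(d[1],d[0])))
print(robot.read_state()['q'])
```

```text
[465.10301055 228.0366251 ] -11.407850355252851
[ 476.51766898 -180.71603416] 3.566989893611972
[ 0.58399867  0.31002707 -0.80413493  2.05182481  0.28624654  0.89098861
 -0.37855703]
```

play_rows(
  xyz=[
    [0.02, 0, 0],
    [0.04, 0, 0],
    [0.06, 0, 0],
    [0.08, 0.001, 0],
    [0.103, 0.001, 0],
  ],
  delta_rot=[
    [0, 0, -0.044],
    [0, 0, -0.088],
    [0, 0, -0.132],
    [0, 0, -0.176],
    [0, 0, -0.2195],
  ],
  fingers=0,
)

```text
clock: 26.22
position: [463.3, 127.3, 151.4]
eef_rot: [[-0.64, 0.768, -0.0], [0.768, 0.64, 0.0], [0.0, 0.0, -1.0]]
wrist_force: [0.1, -0.2, -0.8]
finger_gap: 93.5
grasp_force: 0.0
```

play_rows(
  xyz=[
    [0.016, 0.013, 0],
    [0.032, 0.026, 0],
    [0.048, 0.04, 0],
    [0.064, 0.054, 0],
    [0.0785, 0.066, 0],
  ],
  delta_rot=[
    [0, 0, -0.044],
    [0, 0, -0.088],
    [0, 0, -0.132],
    [0, 0, -0.176],
    [0, 0, -0.2195],
  ],
)

```text
clock: 26.85
position: [464.0, 230.1, 151.5]
eef_rot: [[-0.983, 0.185, -0.0], [0.185, 0.983, 0.001], [0.0, 0.001, -1.0]]
wrist_force: [0.9, 0.7, -0.8]
finger_gap: 93.6
grasp_force: 0.0
```

play_rows(
  xyz=[
    [0, 0, 0.02],
    [0, 0, 0.06],
    [0, 0, 0.09],
    [0, 0, 0.1],
    [0, 0, 0.1],
  ],
  delta_rot=[
    [0, 0, 0],
    [0, 0, 0],
    [0, 0, 0],
    [0, 0, 0],
    [0, 0, 0],
  ],
)

```text
clock: 27.48
position: [464.3, 227.8, 50.9]
eef_rot: [[-0.981, 0.192, -0.001], [0.192, 0.981, -0.0], [0.001, -0.0, -1.0]]
wrist_force: [0.2, 0.1, -0.2]
finger_gap: 93.7
grasp_force: 0.0
```

play_rows(
  xyz=[
    [0, 0, 0.012],
    [0, 0, 0.024],
    [0, 0, 0.03],
    [0, 0, 0.0315],
    [0, 0, 0.0315],
  ],
  delta_rot=[
    [0, 0, 0],
    [0, 0, 0],
    [0, 0, 0],
    [0, 0, 0],
    [0, 0, 0],
  ],
)

```text
clock: 28.1
position: [464.7, 227.7, 19.7]
eef_rot: [[-0.982, 0.191, -0.0], [0.191, 0.982, 0.0], [0.0, 0.0, -1.0]]
wrist_force: [-0.1, 0.8, -0.3]
finger_gap: 94.5
grasp_force: 0.0
```

play_rows(
  xyz=[
    [0, 0, 0],
    [0, 0, 0],
    [0, 0, 0],
    [0, 0, 0],
    [0, 0, 0],
  ],
  delta_rot=[
    [0, 0, 0],
    [0, 0, 0],
    [0, 0, 0],
    [0, 0, 0],
    [0, 0, 0],
  ],
  fingers=255,
)

```text
clock: 28.72
position: [464.7, 227.7, 19.7]
eef_rot: [[-0.982, 0.191, -0.0], [0.191, 0.982, 0.0], [0.0, 0.0, -1.0]]
wrist_force: [-0.1, 0.3, 1.3]
finger_gap: 49.7
grasp_force: 30.0
```

play_rows(
  xyz=[
    [0, 0, 0],
    [0, 0, -0.02],
    [0, 0, -0.06],
    [0, 0, -0.1],
    [0, 0, -0.14],
  ],
  delta_rot=[
    [0, 0, 0],
    [0, 0, 0],
    [0, 0, 0],
    [0, 0, 0],
    [0, 0, 0],
  ],
)

```text
clock: 29.35
position: [464.4, 227.8, 162.1]
eef_rot: [[-0.982, 0.191, 0.0], [0.191, 0.982, 0.0], [-0.0, 0.0, -1.0]]
wrist_force: [-0.1, -0.4, 0.2]
finger_gap: 50.1
grasp_force: 30.0
```

play_rows(
  xyz=[
    [-0.004, -0.02, 0],
    [-0.014, -0.06, 0],
    [-0.025, -0.11, 0],
    [-0.036, -0.16, 0],
    [-0.045, -0.1994, 0],
  ],
  delta_rot=[
    [0, 0, -0.01],
    [0, 0, -0.03],
    [0, 0, -0.05],
    [0, 0, -0.07],
    [0, 0, -0.0817],
  ],
)

```text
clock: 29.98
position: [470.4, 21.3, 160.6]
eef_rot: [[-0.998, -0.065, 0.0], [-0.065, 0.998, -0.001], [-0.0, -0.001, -1.0]]
wrist_force: [0.2, 0.4, -0.9]
finger_gap: 49.9
grasp_force: 30.0
```

play_rows(
  xyz=[
    [0.002, -0.05, 0],
    [0.003, -0.1, 0],
    [0.005, -0.15, 0],
    [0.006, -0.19, 0],
    [0.007, -0.2043, 0],
  ],
  delta_rot=[
    [0, 0, 0],
    [0, 0, 0],
    [0, 0, 0],
    [0, 0, 0],
    [0, 0, 0],
  ],
)

```text
clock: 30.6
position: [476.6, -183.1, 160.5]
eef_rot: [[-0.998, -0.061, 0.0], [-0.061, 0.998, -0.0], [-0.0, -0.0, -1.0]]
wrist_force: [-0.3, 0.7, -0.5]
finger_gap: 49.8
grasp_force: 30.0
```

play_rows(
  xyz=[
    [0, 0, 0.01],
    [0, 0, 0.03],
    [0, 0, 0.06],
    [0, 0, 0.08],
    [0, 0, 0.08],
  ],
  delta_rot=[
    [0, 0, 0],
    [0, 0, 0],
    [0, 0, 0],
    [0, 0, 0],
    [0, 0, 0],
  ],
)

```text
clock: 31.22
position: [476.2, -179.7, 78.4]
eef_rot: [[-0.998, -0.066, -0.002], [-0.066, 0.998, 0.002], [0.002, 0.002, -1.0]]
wrist_force: [-0.5, -0.3, -0.8]
finger_gap: 49.3
grasp_force: 30.0
```

Run:
```python
from h import *
s=robot.read_state();print(s['position'],s['eef_rot'],s['q'])
```

```text
[ 476.24464464 -179.71757872   78.3573916 ] [[-0.99782496 -0.06588708 -0.00205901]
 [-0.06589026  0.99782572  0.00151597]
 [ 0.00195465  0.00164834 -0.99999673]] [ 1.11275472  0.65595285 -1.04201191  1.98917761  0.71849571  0.92489142
  1.32810939]
```

play_rows(
  xyz=[
    [0, 0, 0],
    [0, 0, 0.003],
    [0, 0, 0.006],
    [0, 0, 0.008],
    [0, 0, 0.0085],
  ],
  delta_rot=[
    [0, 0, 0],
    [0, 0, 0],
    [0, 0, 0],
    [0, 0, 0],
    [0, 0, 0],
  ],
)

```text
clock: 31.85
position: [476.7, -181.1, 71.1]
eef_rot: [[-0.998, -0.064, -0.0], [-0.064, 0.998, 0.0], [0.0, 0.0, -1.0]]
wrist_force: [1.1, -0.7, -1.4]
finger_gap: 49.7
grasp_force: 30.0
```

play_rows(
  xyz=[
    [0, 0, 0],
    [0, 0, 0],
    [0, 0, 0],
    [0, 0, 0],
    [0, 0, 0],
  ],
  delta_rot=[
    [0, 0, 0],
    [0, 0, 0],
    [0, 0, 0],
    [0, 0, 0],
    [0, 0, 0],
  ],
)

```text
clock: 32.48
position: [476.8, -181.0, 71.1]
eef_rot: [[-0.998, -0.064, -0.0], [-0.064, 0.998, 0.0], [0.0, 0.0, -1.0]]
wrist_force: [0.2, 0.6, -0.2]
finger_gap: 49.7
grasp_force: 30.0
```

play_rows(
  xyz=[
    [0, 0, 0],
    [0, 0, 0],
    [0, 0, 0],
    [0, 0, 0],
    [0, 0, 0],
  ],
  delta_rot=[
    [0, 0, 0],
    [0, 0, 0],
    [0, 0, 0],
    [0, 0, 0],
    [0, 0, 0],
  ],
  fingers=0,
)

```text
clock: 33.1
position: [476.8, -181.0, 71.1]
eef_rot: [[-0.998, -0.064, -0.0], [-0.064, 0.998, -0.0], [0.0, 0.0, -1.0]]
wrist_force: [0.1, 0.0, 0.1]
finger_gap: 93.2
grasp_force: 0.0
```

play_rows(
  xyz=[
    [0, 0, -0.01],
    [0, 0, -0.03],
    [0, 0, -0.06],
    [0, 0, -0.09],
    [0, 0, -0.09],
  ],
  delta_rot=[
    [0, 0, 0],
    [0, 0, 0],
    [0, 0, 0],
    [0, 0, 0],
    [0, 0, 0],
  ],
)

```text
clock: 33.72
position: [477.8, -181.3, 164.0]
eef_rot: [[-0.998, -0.064, 0.003], [-0.064, 0.998, -0.002], [-0.003, -0.002, -1.0]]
wrist_force: [0.3, -0.6, -1.0]
finger_gap: 93.9
grasp_force: 0.0
```

play_rows(
  xyz=[
    [0.02, -0.027, 0],
    [0.04, -0.054, 0],
    [0.06, -0.081, 0],
    [0.08, -0.108, 0],
    [0.0945, -0.1277, 0],
  ],
  delta_rot=[
    [0, 0, 0.003],
    [0, 0, 0.006],
    [0, 0, 0.009],
    [0, 0, 0.012],
    [0, 0, 0.015],
  ],
)

```text
clock: 34.35
position: [389.7, -315.6, 161.3]
eef_rot: [[-1.0, -0.016, -0.0], [-0.016, 1.0, -0.0], [0.0, -0.0, -1.0]]
wrist_force: [0.2, 0.0, -1.0]
finger_gap: 93.9
grasp_force: 0.0
```

play_rows(
  xyz=[
    [0, 0, 0.01],
    [0, 0, 0.04],
    [0, 0, 0.08],
    [0, 0, 0.1],
    [0, 0, 0.1],
  ],
  delta_rot=[
    [0, 0, 0],
    [0, 0, 0],
    [0, 0, 0],
    [0, 0, 0],
    [0, 0, 0],
  ],
)

```text
clock: 34.98
position: [390.8, -313.5, 60.6]
eef_rot: [[-1.0, -0.018, -0.001], [-0.018, 1.0, 0.002], [0.001, 0.002, -1.0]]
wrist_force: [0.8, 0.7, -0.6]
finger_gap: 93.7
grasp_force: 0.0
```

Run:
```python
from h import *
s=robot.read_state();print(s['position'],s['q'])
a=robot.get_image('top')[135:275,235:395,::-1];b=robot.get_image('scene')[130:260,140:300,::-1]
cv2.imwrite('pics/c7.png',np.hstack([cv2.resize(x,(400,350),interpolation=2) for x in(a,b)]))
```

```text
[ 390.82890545 -313.47378692   60.61637574] [ 1.41185043  0.66565438 -1.01297443  2.01752287  0.7429015   0.88415274
  1.57258906]
```

View pics/c7.png

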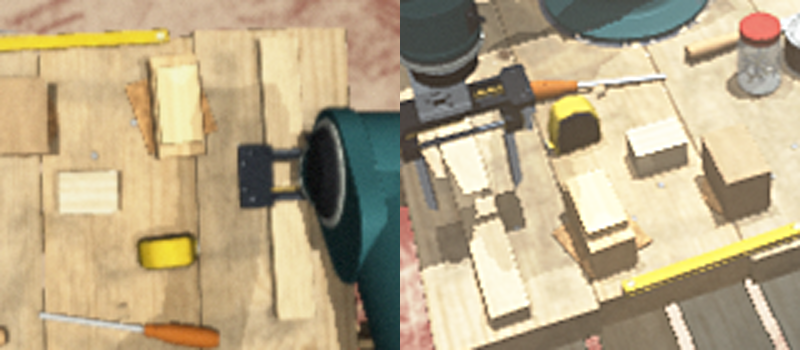

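The packer sits centred on the low block at (180,103) in the left panel, and the fingers straddle the rail near its middle. Grip the rail.

play_rows(
  xyz=[
    [0, 0, 0.015],
    [0, 0, 0.03],
    [0, 0, 0.038],
    [0, 0, 0.0405],
    [0, 0, 0.0405],
  ],
  delta_rot=[
    [0, 0, 0],
    [0, 0, 0],
    [0, 0, 0],
    [0, 0, 0],
    [0, 0, 0],
  ],
)

```text
clock: 35.7
position: [390.8, -314.4, 20.6]
eef_rot: [[-1.0, -0.017, 0.0], [-0.017, 1.0, 0.0], [-0.0, 0.0, -1.0]]
wrist_force: [-1.0, 0.6, -0.5]
finger_gap: 93.7
grasp_force: 0.0
```

play_rows(
  xyz=[
    [0, 0, 0],
    [0, 0, 0],
    [0, 0, 0],
    [0, 0, 0],
    [0, 0, 0],
  ],
  delta_rot=[
    [0, 0, 0],
    [0, 0, 0],
    [0, 0, 0],
    [0, 0, 0],
    [0, 0, 0],
  ],
  fingers=255,
)

```text
clock: 36.33
position: [390.7, -314.5, 20.6]
eef_rot: [[-1.0, -0.017, -0.0], [-0.017, 1.0, 0.0], [0.0, 0.0, -1.0]]
wrist_force: [0.2, 0.3, -0.7]
finger_gap: 47.6
grasp_force: 0.0
```

play_rows(
  xyz=[
    [0, 0, 0],
    [0, 0, -0.02],
    [0, 0, -0.06],
    [0, 0, -0.11],
    [0, 0, -0.16],
  ],
  delta_rot=[
    [0, 0, 0],
    [0, 0, 0],
    [0, 0, 0],
    [0, 0, 0],
    [0, 0, 0],
  ],
)

```text
clock: 36.95
position: [390.4, -314.2, 181.9]
eef_rot: [[-1.0, -0.017, -0.001], [-0.017, 1.0, 0.001], [0.001, 0.001, -1.0]]
wrist_force: [0.0, -0.8, -2.0]
finger_gap: 44.6
grasp_force: 29.9
```

Run:
```python
from h import *
s=robot.read_state();print(s['position'],s['q'],s['eef_rot'])
```

```text
[ 390.39824678 -314.16981334  181.92183825] [ 1.5657024   0.50497723 -1.19733191  1.93093697  0.5361858   1.07810923
  1.7296074 ] [[-9.99849151e-01 -1.73583935e-02 -6.01253274e-04]
 [-1.73588008e-02  9.99849094e-01  6.79106099e-04]
 [ 5.89374351e-04  6.89440693e-04 -9.99999589e-01]]
```

play_rows(
  xyz=[
    [-0.004, 0.01, 0],
    [-0.01, 0.026, 0],
    [-0.017, 0.044, 0],
    [-0.023, 0.06, 0],
    [-0.0285, 0.0747, 0],
  ],
  delta_rot=[
    [0, 0, 0.02],
    [0, 0, 0.055],
    [0, 0, 0.09],
    [0, 0, 0.125],
    [0, 0, 0.1628],
  ],
)

```text
clock: 37.58
position: [417.9, -238.6, 180.5]
eef_rot: [[-0.879, 0.478, -0.0], [0.478, 0.879, 0.0], [0.0, -0.0, -1.0]]
wrist_force: [1.0, 0.9, -2.1]
finger_gap: 45.0
grasp_force: 29.9
```

Run:
```python
from h import *
s=robot.read_state();print(s['position'],s['q'],s['eef_rot'],s['finger_gap'])
```

```text
[ 417.8864008  -238.63338685  180.50130114] [ 1.37168859  0.40217257 -1.10037974  1.97905045  0.42328908  1.01473235
  1.14490249] [[-8.78543963e-01  4.77661358e-01 -3.63703591e-04]
 [ 4.77661338e-01  8.78544037e-01  1.44503359e-04]
 [ 3.88553292e-04 -4.67745898e-05 -9.99999923e-01]] 44.9946587420271
```

q3 is moving away from its limit, so I carry on.

play_rows(
  xyz=[
    [0.002, 0.016, 0],
    [0.005, 0.032, 0],
    [0.007, 0.048, 0],
    [0.01, 0.064, 0],
    [0.0117, 0.0791, 0],
  ],
  delta_rot=[
    [0, 0, 0.033],
    [0, 0, 0.065],
    [0, 0, 0.098],
    [0, 0, 0.13],
    [0, 0, 0.1628],
  ],
)

```text
clock: 38.2
position: [445.0, -163.5, 180.5]
eef_rot: [[-0.533, 0.846, -0.001], [0.846, 0.533, 0.0], [0.0, -0.0, -1.0]]
wrist_force: [-1.3, 1.0, -2.3]
finger_gap: 44.6
grasp_force: 29.9
```

play_rows(
  xyz=[
    [0.012, 0.016, 0],
    [0.024, 0.032, 0],
    [0.036, 0.046, 0],
    [0.044, 0.057, 0],
    [0.0489, 0.0633, 0],
  ],
  delta_rot=[
    [0, 0, 0.035],
    [0, 0, 0.075],
    [0, 0, 0.11],
    [0, 0, 0.145],
    [0, 0, 0.1628],
  ],
)

```text
clock: 38.83
position: [472.4, -88.1, 180.5]
eef_rot: [[-0.052, 0.999, -0.0], [0.999, 0.052, 0.0], [0.0, -0.0, -1.0]]
wrist_force: [0.1, -0.5, -1.9]
finger_gap: 44.5
grasp_force: 29.9
```

play_rows(
  xyz=[
    [0, 0, 0.01],
    [0, 0, 0.03],
    [0, 0, 0.05],
    [0, 0, 0.065],
    [0, 0, 0.065],
  ],
  delta_rot=[
    [0, 0, 0],
    [0, 0, 0],
    [0, 0, 0],
    [0, 0, 0],
    [0, 0, 0],
  ],
)

```text
clock: 39.45
position: [471.8, -88.8, 114.5]
eef_rot: [[-0.054, 0.999, -0.002], [0.999, 0.054, 0.001], [0.001, -0.002, -1.0]]
wrist_force: [-0.4, 0.6, -1.5]
finger_gap: 45.0
grasp_force: 29.9
```

play_rows(
  xyz=[
    [0, 0, 0],
    [0, 0, 0],
    [0, 0, 0],
    [0, 0, 0],
    [0, 0, 0],
  ],
  delta_rot=[
    [0, 0, 0],
    [0, 0, 0],
    [0, 0, 0],
    [0, 0, 0],
    [0, 0, 0],
  ],
)

```text
clock: 40.08
position: [472.5, -89.0, 115.7]
eef_rot: [[-0.053, 0.999, 0.0], [0.999, 0.053, -0.0], [-0.0, 0.0, -1.0]]
wrist_force: [-0.2, -0.0, -2.5]
finger_gap: 44.7
grasp_force: 29.9
```

Run:
```python
from h import *
s=robot.read_state();print(s['position'],s['q'],s['eef_rot'],s['finger_gap'])
a=robot.get_image('top')[135:275,195:355,::-1];b=robot.get_image('scene')[130:260,180:340,::-1]
cv2.imwrite('pics/c8.png',np.hstack([cv2.resize(x,(400,350),interpolation=2) for x in(a,b)]))
```

```text
[472.48500587 -89.00423665 115.72915369] [ 0.82506657  0.42603021 -0.83920168  2.03881867  0.42032843  0.853652
 -0.19973194] [[-5.33632315e-02  9.98575165e-01  7.36522586e-05]
 [ 9.98575167e-01  5.33632348e-02 -4.33524697e-05]
 [-4.72210223e-05  7.12338885e-05 -9.99999996e-01]] 44.70189587879366
```

View pics/c8.png

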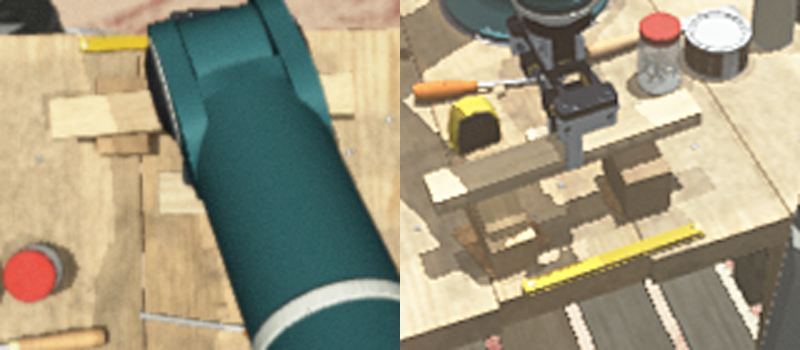

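The rail hangs over both piles, with its ends beyond them. Lower it.

play_rows(
  xyz=[
    [0, 0, 0.006],
    [0, 0, 0.014],
    [0, 0, 0.021],
    [0, 0, 0.025],
    [0, 0, 0.025],
  ],
  delta_rot=[
    [0, 0, 0],
    [0, 0, 0],
    [0, 0, 0],
    [0, 0, 0],
    [0, 0, 0],
  ],
)

```text
clock: 40.8
position: [472.3, -88.8, 90.3]
eef_rot: [[-0.054, 0.999, -0.001], [0.999, 0.054, 0.0], [0.0, -0.001, -1.0]]
wrist_force: [1.2, 0.3, -2.6]
finger_gap: 45.0
grasp_force: 29.9
```

play_rows(
  xyz=[
    [0, 0, 0.0005],
    [0, 0, 0.001],
    [0, 0, 0.002],
    [0, 0, 0.003],
    [0, 0, 0.003],
  ],
  delta_rot=[
    [0, 0, 0],
    [0, 0, 0],
    [0, 0, 0],
    [0, 0, 0],
    [0, 0, 0],
  ],
)

```text
clock: 41.42
position: [472.4, -89.0, 87.6]
eef_rot: [[-0.053, 0.999, -0.0], [0.999, 0.053, 0.0], [0.0, -0.0, -1.0]]
wrist_force: [0.3, 0.6, -2.8]
finger_gap: 44.9
grasp_force: 29.9
```

play_rows(
  xyz=[
    [0, 0, 0.0003],
    [0, 0, 0.0006],
    [0, 0, 0.0007],
    [0, 0, 0.0007],
    [0, 0, 0.0007],
  ],
  delta_rot=[
    [0, 0, 0],
    [0, 0, 0],
    [0, 0, 0],
    [0, 0, 0],
    [0, 0, 0],
  ],
)

```text
clock: 42.05
position: [472.5, -89.0, 87.0]
eef_rot: [[-0.053, 0.999, 0.0], [0.999, 0.053, 0.0], [0.0, 0.0, -1.0]]
wrist_force: [-0.3, 0.3, -2.8]
finger_gap: 44.9
grasp_force: 29.9
```

play_rows(
  xyz=[
    [0, 0, 0],
    [0, 0, 0],
    [0, 0, 0],
    [0, 0, 0],
    [0, 0, 0],
  ],
  delta_rot=[
    [0, 0, 0],
    [0, 0, 0],
    [0, 0, 0],
    [0, 0, 0],
    [0, 0, 0],
  ],
  fingers=0,
)

```text
clock: 42.68
position: [472.4, -89.0, 87.0]
eef_rot: [[-0.053, 0.999, -0.0], [0.999, 0.053, 0.0], [0.0, -0.0, -1.0]]
wrist_force: [0.6, -0.4, -0.5]
finger_gap: 91.2
grasp_force: 0.0
```

play_rows(
  xyz=[
    [0, 0, 0],
    [0, 0, -0.01],
    [0, 0, -0.03],
    [0, 0, -0.06],
    [0, 0, -0.1],
  ],
  delta_rot=[
    [0, 0, 0],
    [0, 0, 0],
    [0, 0, 0],
    [0, 0, 0],
    [0, 0, 0],
  ],
)

```text
clock: 43.3
position: [472.2, -88.6, 188.8]
eef_rot: [[-0.054, 0.999, -0.0], [0.999, 0.054, 0.0], [0.0, -0.0, -1.0]]
wrist_force: [0.2, -0.5, 1.0]
finger_gap: 94.3
grasp_force: 0.0
```

play_rows(
  xyz=[
    [-0.03, -0.01, -0.02],
    [-0.08, -0.02, -0.04],
    [-0.13, -0.03, -0.06],
    [-0.18, -0.04, -0.06],
    [-0.23, -0.05, -0.06],
  ],
  delta_rot=[
    [0, 0, 0],
    [0, 0, 0],
    [0, 0, 0],
    [0, 0, 0],
    [0, 0, 0],
  ],
)

```text
clock: 43.92
position: [434.5, -322.9, 248.9]
eef_rot: [[-0.054, 0.999, 0.001], [0.999, 0.054, -0.001], [-0.001, 0.001, -1.0]]
wrist_force: [-0.1, -0.0, -0.1]
finger_gap: 93.9
grasp_force: 0.0
```

play_rows(
  xyz=[
    [-0.05, -0.02, 0],
    [-0.1, -0.05, 0],
    [-0.12, -0.05, 0],
    [-0.12, -0.05, 0],
    [-0.12, -0.05, 0],
  ],
  delta_rot=[
    [0, 0, 0],
    [0, 0, 0],
    [0, 0, 0],
    [0, 0, 0],
    [0, 0, 0],
  ],
)

```text
clock: 44.55
position: [391.9, -442.7, 247.8]
eef_rot: [[-0.055, 0.998, 0.001], [0.998, 0.055, -0.0], [-0.0, 0.001, -1.0]]
wrist_force: [-0.5, -0.7, 0.2]
finger_gap: 94.0
grasp_force: 0.0
```

Run:
```python
from h import *
s=robot.read_state();print(s['position'],s['q'])
a=robot.get_image('top')[135:275,195:355,::-1];b=robot.get_image('scene')[130:260,180:340,::-1]
cv2.imwrite('pics/c9.png',np.hstack([cv2.resize(x,(400,350),interpolation=2) for x in(a,b)]))
```

```text
[ 391.85432831 -442.66993528  247.8103902 ] [ 1.37552224  0.43051286 -0.76583321  1.65327134  0.31700204  1.18618384
  0.58989811]
```

View pics/c9.png

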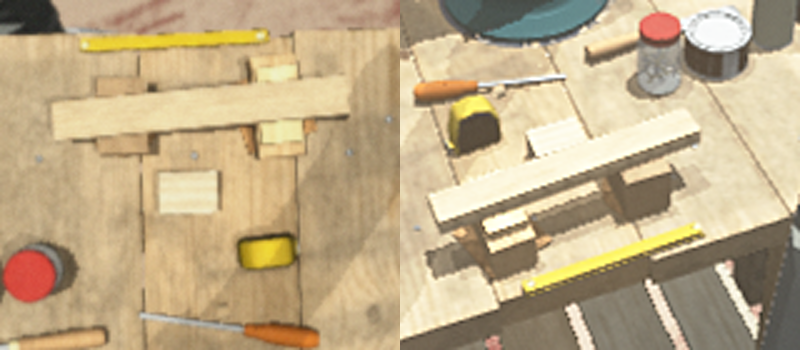

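The rail lies across both piles, with its ends at (53,118) and (349,97) in the left panel. It runs over the middles of both within a few mm, and the offcut at (188,192) is undisturbed. Handing in.

```bash
python3 -c "
from rig import robot
print(robot.finish_job())"
```

```text
the job is handed in; nothing more can be done
None
```

The job is handed in after about 45 s of robot time; the judge returned no verdict. The tall block, low block, packer and rail are in place, by eye centred to a few millimetres, and the small offcut looks undisturbed.

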